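Sweep the pump seals into the bin and shut its lid

TASK

With closed fingers, sweep the three rubber pump seals across the plywood, without lifting them, through the open front of the steel bin until they lie wholly inside it; then push the bin's tilted lid fully shut. Leave everything else on the bench where it is.

Things in the scene. Friction and masses are not known exactly. Their poses are not given: they have to be found in the camera images.
- bin: Open-fronted steel bin fixed on the bench, no sill: three walls 45 mm high and 4 mm thick, inside 220 mm wide and 150 mm deep. Origin: middle of the open mouth, at bench height. Its own +y points into the bin, square to the mouth; its x runs across the mouth (inside from -110 to +110 mm); z is up.
- lid (a joint): Hinge of the bin's flat steel lid (228 mm wide, 135 mm from hinge to free edge, 3 mm thick), rad: 0 = shut, level; grows as it tilts up; starts about 1.0 to 1.25. The free edge is towards the mouth. The rusty hinge is stiff: the lid stays where it is left and takes about 1 to 4 N near the free edge to push down. Shut, its upper face is 50 mm above the bench.
- lid_hinge (a point): Middle of the lid's hinge line, which is level along the bin's x, 150 mm in from the mouth (over the back wall) and 47 mm above the bench.
- lid_edge (a point): Middle of the lid's free edge, on its upper (outer) face.
- seal1_center (a point): Centre, half-way up, of a loose grey rubber pump seal: a plain ring lying flat, 44 mm outside and 20 mm hole diameter, 16 mm high, about 40 g. The three are alike; they slide on the plywood when pushed.
- seal1: The same seal as seal1_center; origin at the centre of its underside.
- seal2_center (a point): Centre, half-way up, of a loose grey rubber pump seal: a plain ring lying flat, 44 mm outside and 20 mm hole diameter, 16 mm high, about 40 g. The three are alike; they slide on the plywood when pushed.
- seal2: The same seal as seal2_center; origin at the centre of its underside.
- seal3_center (a point): Centre, half-way up, of a loose grey rubber pump seal: a plain ring lying flat, 44 mm outside and 20 mm hole diameter, 16 mm high, about 40 g. The three are alike; they slide on the plywood when pushed.
- seal3: The same seal as seal3_center; origin at the centre of its underside.
- pedal: Steel bicycle pedal, 125 x 70 mm, 27 mm high; origin at the middle of its underside. Loose; not to be disturbed.
- valve: White plastic ball valve with T-handle, 84 mm long, 42 mm wide, 59 mm high; origin at the middle of its underside. Loose; not to be disturbed.
- lamp_base: Red ceramic lamp base, 100 mm diameter, 100 mm high; origin at the middle of its underside. Loose; not to be disturbed.
- mirror: Round chrome motorcycle mirror lying on its back, 108 mm diameter, 21 mm high, its stem reaching 150 mm out along its x; origin at the middle of its underside. Loose; not to be disturbed.
- pulley: Aluminium belt pulley, 50 mm diameter, 36 mm high; origin at the middle of its underside. Loose; not to be disturbed.
- wrench: Steel spanner lying flat along its x; origin at the middle of its underside. Loose; not to be disturbed.
- jar: Glass jar, 66 mm diameter, 85 mm high; origin at the middle of its underside. Loose; not to be disturbed.
Things that resemble listed ones, but are neither listed nor needed, are in the scene too. What is shaped like the seal2 but pink or red is not meant.

How it is judged:
By the outcome, as a careful person would: the job done as asked, in the order asked, and still so for the second after the job is handed in, with the robot touching nothing.
It also fails if it takes over 64 s, if anything falls off the work surface, if the arm or the gripper's body presses on something with over 40 N, if the wrist force passes 120 N, or if a joint passes its speed limit or range.

ROBOT

A 7-joint arm with a two-finger parallel gripper is mounted at the origin on the work surface. World frame = base frame: x ahead of the robot, y to its left, z up, the work surface at z = 0. Lengths are in m, angles in rad, forces in N, time in s.
With the tool pointing down it reaches from about 0.4 to 0.85 m from the base axis. Payload 10.4 kg.
Tool frame: the origin (TCP) lies midway between the tips of the shut fingers; the grasp point (between the pads) lies 19 mm behind it (ctrl.grasp_offset is the distance from the TCP to the grasp point, in m); z points along the fingers, y is the line along which they close (so a half turn about z gives the same grasp; the last joint's range is limited). The gripper opens to 87 mm and grips with 3 to 60 N. Pads are 19 mm wide; open, the fingers measure 117 mm over their backs; the gripper's body (75 mm by 190 mm) begins 51 mm behind the grasp point.
Start: joints at [1.124, 0.332, -0.065, 1.46, 0.022, 1.35, -0.088], TCP at [0.257, -0.57, 0.223] pointing down, gripper open.
Joint ranges: [-2.6, 2.6], [-0.5, 2.12], [-1.47, 1.34], [0.16, 2.42], [-1.27, 4.41], [0.06, 2.06], [-2.6, 2.6]. Speed limits (rad/s): [2.22, 2.22, 2.79, 2.79, 3.14, 3.14, 3.14].

INTERFACE

Orientations are given as a unit quaternion [x, y, z, w].
In Python, from rig import ctrl gives the robot as it stands.
- The arm moves only by the tool play_rows, never from a script. Its argument "motion" is a list of rows, each a list of 3 entries, a list of its own where there are three numbers: the turn, a rotation vector about the tool's x, y, z in degrees, then the shift along the tool's x, y, z in mm, then the opening, from -1 (shut) to 1 (fully open), so that 0 is half open. A call has 1 to 8 rows; each row shifts and turns the commanded pose from where the row before left it, along the tool's axes as they then stand; what a row does not reach is not made up. A row lasts 1/8 s, in which the tool goes at most 62.5 mm and 10.7 degrees, less where a joint would pass 70% of its speed; a pose out of reach is approached as far as the arm can. A call is refused whole if a number of a shift passes 62.5 or a number of a turn 10.7, either way. A call with a gripper value outside its range is refused whole. The fingers move at their own pace and stop on an object; "squeeze" is the grip in N (left out, the last holds). Time passes only in rows, so rows that do not move let the fingers close. It gives the time, the measured TCP pose, the force, the opening and the grip force at its end, in the units of the state.
- ctrl.observe(): the state, without advancing time (a new reading comes with each control period).
- ctrl.snapshot(name): name is "scene" or "side" or "wrist"; returns the picture (480x640x3 uint8, blue, green, red); there is no depth.
- ctrl.camera_model(name): a dict with "intrinsics" (3x3 intrinsics, pixels), "R" (3x3) and "t" (3): a world point X has camera coordinates R X + t; the wrist camera has in their place "tool_from_camera" (4x4, takes a point from camera to tool coordinates, whose origin is the TCP and whose axes are the flange's). Camera axes: x right, y down, z forward; pixel columns grow to the right and rows downward; lengths in m; the calibration is good to about 2 mm. A picture is of the moment at which its call begins: read the wrist's pose just before it. camera_model takes no time and is no camera call.
- ctrl.job_done(): hands the job in; it is judged then, once.
The state is a dict: "clock": time; "joint_positions": joint angles; "joint_vel": joint speeds; "tau": joint torques, N m; "position": TCP position; "eef_rot": TCP orientation; "wrist_force": force on the tool from outside, world axes, zero at the start; "torque": the same for the moment, N m; "width": opening from 0.0 (shut) to 1.0 (fully open); "grip_force": force on a finger pad.
Only numpy, scipy, OpenCV 4.12 (cv2) and the standard library are available. Lean on these libraries where they do the work, as an engineer would, in place of code of your own. Each camera call takes 0.05 s, during which the arm holds its last target. There are 200 camera calls.

## Working session

There is one attempt and no reset: what is moved stays moved. The work goes in short steps, Python scripts to look and compute and a tool call to move; the robot and the scene stay as the last step left them, time stands still between calls to the robot, and variables do not carry over. Pictures are saved under pics/ and viewed, at most 10 in all, crops included, and the job is handed in when it is done.

Besides the shell and the picture viewer there is one more tool, called after "Request:" in YAML: its name, and indented under it one key for each argument. play_rows: Moves the arm, as the interface text tells. Its arguments: {"type":"object","properties":{"motion":{"type":"array"},"squeeze":{"type":"number"}},"required":["motion"]}

```bash
mkdir -p pics; python3 - <<'E'
from rig import ctrl
import cv2,numpy as np
s=ctrl.observe()
print(s)
for n in("scene","side"):
    cv2.imwrite(f"pics/{n}0.png",ctrl.snapshot(n)); m=ctrl.camera_model(n); print(n,m, -np.array(m['R']).T@np.array(m['t']))
E
```

```text
{'clock': 0.0, 'joint_positions': array([ 1.12442127,  0.33287695, -0.06468895,  1.46096279,  0.02160957,
        1.34989158, -0.08850777]), 'joint_vel': array([ 0.00025495, -0.00052515,  0.00088455,  0.00083416, -0.00014137,
        0.00098482,  0.00077314]), 'tau': array([ 1.55756078e-05, -6.23250675e+01,  2.46580469e-02, -3.89891124e+01,
       -6.13758015e-02,  3.98618518e-02,  1.49651473e-04]), 'position': array([ 0.25682547, -0.56936109,  0.22174049]), 'eef_rot': array([ 9.77634884e-01,  2.10308139e-01, -1.90774953e-04, -6.95772005e-04]), 'wrist_force': array([-0.25770011,  0.38316628,  0.85171021]), 'torque': array([-0.000677  , -0.01208818, -0.03121053]), 'grip_force': 0.0, 'width': 1.0002719723187736}
scene {'intrinsics': array([[532.11827801,   0.        , 315.5406913 ],
       [  0.        , 532.11827801, 238.95264092],
       [  0.        ,   0.        ,   1.        ]]), 'R': array([[ 0.73246126,  0.68054351,  0.01900089],
       [ 0.5119389 , -0.53216671, -0.67432719],
       [-0.44879735,  0.50364584, -0.73818819]]), 't': array([-0.37369599, -0.29531633,  1.35163584])} [ 1.03151233 -0.58358691  0.80572235]
side {'intrinsics': array([[476.10245098,   0.        , 320.67402117],
       [  0.        , 476.10245098, 243.83196663],
       [  0.        ,   0.        ,   1.        ]]), 'R': array([[-0.79005884, -0.61297663,  0.00816527],
       [-0.36433669,  0.45879431, -0.81041135],
       [ 0.49301704, -0.64324756, -0.58580438]]), 't': array([0.4068025 , 0.27132079, 0.66899302])} [0.09042506 0.55520812 0.60845884]
```

View pics/scene0.png

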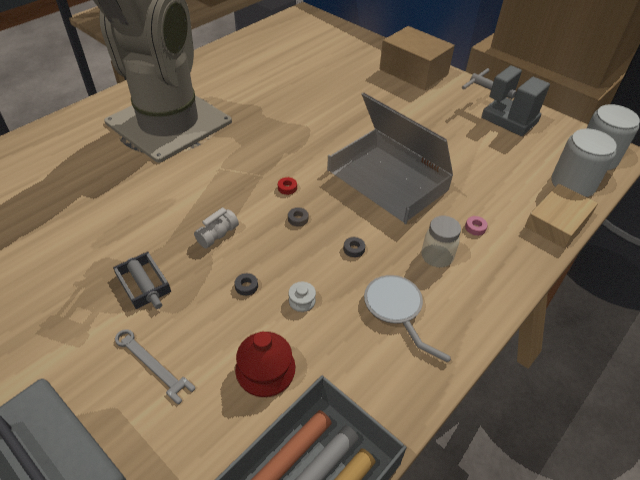

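View pics/side0.png

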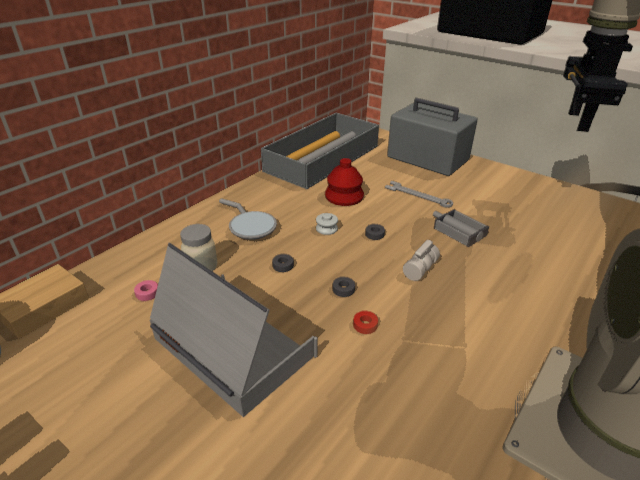

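Dark grey rings in the scene view: (298,216), (354,246) and (246,284). They fit the seals. The red ring at (287,185) and the pink one at (477,226) have the wrong colour. I'll confirm this in a crop and measure.

```bash
cat > h.py <<'E'
import numpy as np,cv2
from rig import ctrl
def ray(n,uv):
    m=ctrl.camera_model(n);R=np.array(m['R']);t=np.array(m['t'])
    d=R.T@np.linalg.inv(m['intrinsics'])@np.array([uv[0],uv[1],1.]);return -R.T@t,d
def onz(n,uv,z):
    c,d=ray(n,uv);return c+d*(z-c[2])/d[2]
def proj(n,X):
    m=ctrl.camera_model(n);p=np.array(m['intrinsics'])@(np.array(m['R'])@X+m['t']);return p[:2]/p[2]
def rings(n,img,seeds,thr=75):
    """seal centre seen as the centroid of the hull of the dark blob near a seed"""
    g=cv2.cvtColor(img,cv2.COLOR_BGR2HSV); m=((g[...,1]<90)&(g[...,2]<110)).astype(np.uint8)
    k,l,st,ce=cv2.connectedComponentsWithStats(m); out=[]
    for s in seeds:
        ids=[i for i in range(1,k) if 60<st[i,4]<900 and np.hypot(*(ce[i]-s))<25]
        if not ids: out.append(None);continue
        i=min(ids,key=lambda i:np.hypot(*(ce[i]-s)))
        pts=np.argwhere(l==i)[:,::-1].astype(np.int32); h=cv2.convexHull(pts);M=cv2.moments(h)
        out.append((np.array([M['m10'],M['m01']])/M['m00'],st[i].tolist()))
    return out
E
python3 - <<'E'
from h import *
im=cv2.imread('pics/scene0.png'); si=cv2.imread('pics/side0.png')
for n,i,s in(("scene",im,[(298,216),(354,246),(246,284)]),("side",si,[(344,287),(283,263),(375,232)])):
    for r in rings(n,i,s): print(n,r, r and onz(n,r[0],.008).round(4))
cv2.imwrite('pics/crop1.png',cv2.resize(im[85:285,215:475],None,fx=3,fy=3,interpolation=cv2.INTER_CUBIC))
cv2.imwrite('pics/crop2.png',cv2.resize(si[225:425,130:390],None,fx=3,fy=3,interpolation=cv2.INTER_CUBIC))
for nm,uv,z in (("red",(287,185),.008),("pink",(477,226),.008),("valve",(216,228),.02),("pedal",(142,280),.013),("pulley",(302,296),.018),("lamp",(265,370),.03),("mirror",(394,300),.015),("jar",(439,252),.02)): print(nm,onz("scene",uv,z).round(3))
E
```

```text
scene (array([297.73311185, 216.74916944]), [288, 208, 21, 19, 315]) [ 0.4763 -0.0189  0.008 ]
scene (array([353.71359458, 246.99419448]), [343, 237, 22, 21, 352]) [ 0.6166 -0.0022  0.008 ]
scene (array([245.78551079, 284.15059015]), [234, 273, 24, 23, 410]) [ 0.5303 -0.2145  0.008 ]
side (array([343.37584541, 286.41835749]), [333, 277, 22, 20, 365]) [ 0.4763 -0.0211  0.008 ]
side (array([282.58403598, 262.51995503]), [272, 254, 22, 18, 317]) [ 0.6167 -0.0044  0.008 ]
side (array([374.65266106, 231.43907563]), [365, 224, 20, 16, 256]) [ 0.5302 -0.2166  0.008 ]
red [0.389 0.036 0.008]
pink [0.765 0.222 0.008]
valve [ 0.388 -0.166  0.02 ]
pedal [ 0.386 -0.344  0.013]
pulley [ 0.631 -0.167  0.018]
lamp [ 0.696 -0.32   0.03 ]
mirror [ 0.757 -0.055  0.015]
jar [0.753 0.096 0.02 ]
```

View pics/crop1.png

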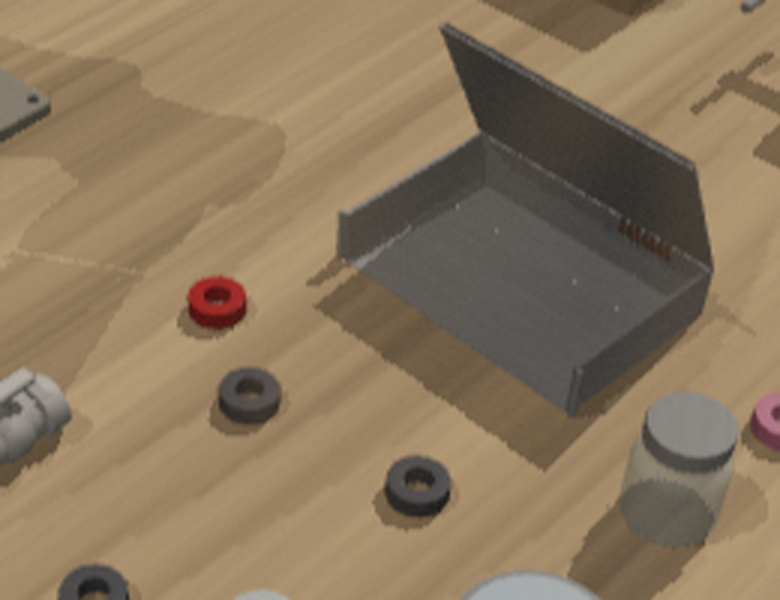

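View pics/crop2.png

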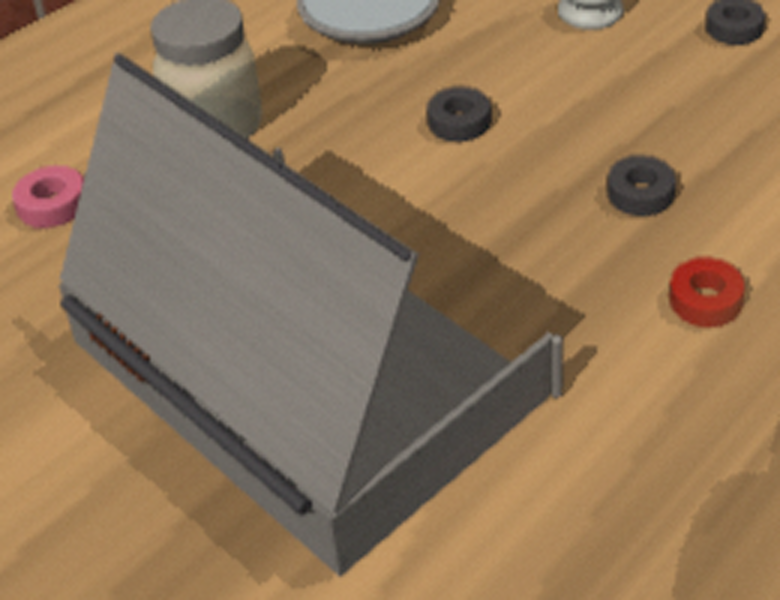

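```bash
python3 - <<'E'
from h import *
c1=lambda x,y:(215+x/3-.33,85+y/3-.33); c2=lambda x,y:(130+x/3-.33,225+y/3-.33)
def tri(a,b):
    (p,d),(q,e)=ray("scene",a),ray("side",b); s=np.linalg.lstsq(np.c_[d,-e],q-p,rcond=None)[0]; return (p+d*s[0]+q+e*s[1])/2
L=onz("scene",c1(342,259),0);Rr=onz("scene",c1(572,415),0)
LT=onz("scene",c1(341,212),.045);RT=onz("scene",c1(576,370),.045)
bk=onz("side",c2(341,574),0);bk2=onz("side",c2(72,335),0);sm=onz("side",c2(556,395),0)
for n,v in dict(L=L,R=Rr,LT=LT,RT=RT,bk=bk,bk2=bk2,sm=sm).items(): print(n,v.round(4))
print('len',np.linalg.norm(L-Rr),np.linalg.norm(LT-RT),np.linalg.norm(bk-bk2),np.linalg.norm(bk-sm))
x=(RT-LT+Rr-L)[:2];x/=np.linalg.norm(x);o=(L+Rr+LT+RT)[:2]/4;y=np.array([-x[1],x[0]])
print('x',x,'y',y,'o',o)
for a,b in(((443,25),(117,57)),((694,163),(411,254))): pass
A=tri(c1(443,25),c2(411,254));B=tri(c1(694,163),c2(117,57))
print('lid',A,B,[((P[:2]-o)@x,(P[:2]-o)@y,P[2]) for P in(A,B)])
print('back',[((P[:2]-o)@x,(P[:2]-o)@y) for P in(bk,bk2)])
for n,P in dict(s1=(.4763,-.020),s2=(.6166,-.0033),s3=(.5303,-.2155),red=(.389,.036),jar=(.753,.096),mir=(.757,-.055),pul=(.631,-.167),valve=(.388,-.166),lamp=(.70,-.32),pink=(.765,.222)).items():
    d=np.array(P)-o;print(n,d@x,d@y)
R=np.array([[x[0],y[0]],[x[1],y[1]]])
from scipy.spatial.transform import Rotation as Ro
print(Ro.from_quat(ctrl.observe()['eef_rot']).as_matrix().round(3))
print(ctrl.camera_model("wrist"))
E
```

```text
L [0.4181 0.144  0.    ]
R [0.6476 0.1316 0.    ]
LT [0.4155 0.1433 0.045 ]
RT [0.6454 0.1284 0.045 ]
bk [0.4289 0.2941 0.    ]
bk2 [0.6607 0.2787 0.    ]
sm [0.4163 0.1423 0.    ]
len 0.22989257845246708 0.2304083076121601 0.23238150616315828 0.15227079285750378
x [ 0.99824764 -0.0591748 ] y [0.0591748  0.99824764] o [0.53163999 0.13680288]
lid [0.42572193 0.2344541  0.16941087] [0.64802312 0.22189186 0.1699133 ] [(np.float64(-0.11151094953194127), np.float64(0.09121242596212684), np.float64(0.16941086534866354)), (np.float64(0.11114405728889672), np.float64(0.09182682875399231), np.float64(0.16991330370336447))]
back [(np.float64(-0.1118930824772816), np.float64(0.15090918815176557)), (np.float64(0.12048265940288155), np.float64(0.14927242540115954))]
s1 -0.045964236906845424 -0.15980283362574507
s2 0.09310168723306829 -0.13482987338648278
s3 0.01950980922509604 -0.3517648071598604
red -0.1364250444418858 -0.10906692622173407
jar 0.2233866069489682 -0.027632440140058882
mir 0.23631499259201974 -0.17813113397048566
pul 0.11716336827582824 -0.29739089425371434
valve -0.12546998207792884 -0.31077212349885386
lamp 0.19509619986385016 -0.44603972122746816
pink 0.2279095535316669 0.09885685962166031
[[ 0.912  0.411 -0.001]
 [ 0.411 -0.912  0.001]
 [-0.    -0.001 -1.   ]]
{'intrinsics': array([[342.93966782,   0.        , 320.03914051],
       [  0.        , 342.93966782, 242.13733558],
       [  0.        ,   0.        ,   1.        ]]), 'tool_from_camera': array([[-1.55698036e-04, -9.60411967e-01, -2.78583614e-01,
         7.63078772e-02],
       [ 9.99999941e-01, -6.44654061e-05, -3.36648225e-04,
        -6.67234059e-05],
       [ 3.05361978e-04, -2.78583650e-01,  9.60411920e-01,
        -1.62276377e-01],
       [ 0.00000000e+00,  0.00000000e+00,  0.00000000e+00,
         1.00000000e+00]])}
```

Both crops confirm it: the three dark grey rings are the seals, and the red and pink rings are not. In crop1 the bin mouth runs from (342,259) to (572,415) and the lid edge from (443,25) to (694,163). First I turn the tool so its x lies along the bin's y, then travel.

Request:
play_rows:
  motion:
    - [[0, 0, -10.4], [0, 0, 0], -1]
    - [[0, 0, -10.4], [0, 0, 0], -1]
    - [[0, 0, -10.4], [0, 0, 0], -1]
    - [[0, 0, -10.4], [0, 0, 0], -1]
    - [[0, 0, -10.4], [0, 0, 0], -1]
    - [[0, 0, -10.4], [0, 0, 0], -1]
    - [[0, 0, 0], [50, 20, 0], -1]
    - [[0, 0, 0], [50, 20, 0], -1]
  squeeze: 20

```text
clock: 1.1
position: [0.3029, -0.4709, 0.2219]
eef_rot: [0.728, 0.686, 0.0, -0.0]
wrist_force: [0.8, -0.2, 0.2]
width: 0.173
grip_force: 0.0
```

Request:
play_rows:
  motion:
    - [[0, 0, 0], [52, 20, 0], -1]
    - [[0, 0, 0], [52, 20, 0], -1]
    - [[0, 0, 0], [52, 20, 0], -1]
    - [[0, 0, 0], [52, 20, 0], -1]
    - [[0, 0, 0], [52, 20, 0], -1]
    - [[0, 0, 0], [52, 20, 0], -1]
    - [[0, 0, 0], [52, 15, 0], -1]
    - [[0, 0, 0], [52, 10, 0], -1]

```text
clock: 2.1
position: [0.4718, -0.0635, 0.2224]
eef_rot: [0.727, 0.686, -0.0, -0.0]
wrist_force: [-0.2, -0.3, -0.4]
width: 0.004
grip_force: 0.0
```

Request:
play_rows:
  motion:
    - [[0, 7.5, 0], [0, 0, 0], -1]
    - [[0, 7.5, 0], [0, 0, 0], -1]
    - [[0, 0, 0], [0, 0, 0], -1]

```text
clock: 2.48
position: [0.471, -0.0676, 0.2216]
eef_rot: [0.723, 0.679, 0.095, -0.09]
wrist_force: [0.8, 0.7, 0.0]
width: 0.004
grip_force: 0.0
```

```bash
cat >> h.py <<'E'
from scipy.spatial.transform import Rotation as Ro
o=np.array([.5316,.1368]);bx=np.array([.99825,-.05917]);by=np.array([.05917,.99825])
def where():
    s=ctrl.observe();d=s['position'][:2]-o;M=Ro.from_quat(s['eef_rot']).as_matrix()
    B=np.array([[*bx,0],[*by,0],[0,0,1]])
    print('t',s['clock'],'bin',(1000*d@bx).round(1),(1000*d@by).round(1),(1000*s['position'][2]).round(1),'F',s['wrist_force'].round(1),'w',round(s['width'],2))
    return 1000*np.array([d@bx,d@by,s['position'][2]]),B@M
def go(*tg):
    """tool-frame shift (mm) to a bin-frame target"""
    p,M=where();print('axes',M.round(3).tolist())
    for t in tg: print(t,(M.T@(np.array(t)-p)).round(1));p=np.array(t,float)
E
python3 -c "
from h import *
go((-46,-206,60),(-46,-206,7),(-46,20,7))"
```

```text
t 2.475 bin -48.4 -207.6 221.6 F [0.8 0.7 0. ] w 0.0
axes [[0.004, 1.0, -0.001], [0.966, -0.003, 0.259], [0.259, -0.002, -0.966]]
(-46, -206, 60) [-40.4   2.7 156.5]
(-46, -206, 7) [-13.8   0.1  51.2]
(-46, 20, 7) [218.3  -0.8  58.6]
```

Request:
play_rows:
  motion:
    - [[0, 0, 0], [-13, 1, 52], -1]
    - [[0, 0, 0], [-13, 1, 52], -1]
    - [[0, 0, 0], [-14, 1, 52], -1]
    - [[0, 0, 0], [-6, 0, 24], -1]
    - [[0, 0, 0], [-6, 0, 22], -1]
    - [[0, 0, 0], [0, 0, 5], -1]
    - [[0, 0, 0], [0, 0, 0], -1]

```text
clock: 3.35
position: [0.4751, -0.0615, 0.0097]
eef_rot: [0.721, 0.681, 0.095, -0.089]
wrist_force: [0.2, 0.4, 0.8]
width: 0.006
grip_force: 0.0
```

```bash
python3 -c "
from h import *
go((-46,-120,6),(-46,22,6))"
```

```text
t 3.35 bin -44.7 -201.3 9.7 F [0.2 0.4 0.8] w 0.01
axes [[-0.003, 1.0, -0.0], [0.966, 0.003, 0.258], [0.258, 0.0, -0.966]]
(-46, -120, 6) [77.6 -1.1 24.6]
(-46, 22, 6) [137.2   0.4  36.7]
```

Request:
play_rows:
  motion:
    - [[0, 0, 0], [12, 0, 6], -1]
    - [[0, 0, 0], [18, 0, 5.5], -1]
    - [[0, 0, 0], [20, 0, 5.4], -1]
    - [[0, 0, 0], [22, 0, 5.9], -1]
    - [[0, 0, 0], [22, 0, 5.9], -1]
    - [[0, 0, 0], [22, 0, 5.9], -1]
    - [[0, 0, 0], [22, 0, 5.9], -1]
    - [[0, 0, 0], [22, 0, 5.9], -1]

```text
clock: 4.35
position: [0.4842, 0.1063, 0.0062]
eef_rot: [0.721, 0.681, 0.095, -0.089]
wrist_force: [-0.1, -1.5, -0.1]
width: 0.005
grip_force: 0.2
```

```bash
python3 -c "
from h import *
go((-46,22,6))
im=ctrl.snapshot('scene')
cv2.imwrite('pics/s1.png',cv2.resize(im[85:285,215:475],None,fx=3,fy=3))"
```

```text
t 4.35 bin -45.5 -33.2 6.2 F [-0.1 -1.5 -0.1] w 0.0
axes [[-0.003, 1.0, -0.0], [0.966, 0.002, 0.259], [0.259, 0.001, -0.966]]
(-46, 22, 6) [53.3 -0.4 14.5]
```

View pics/s1.png

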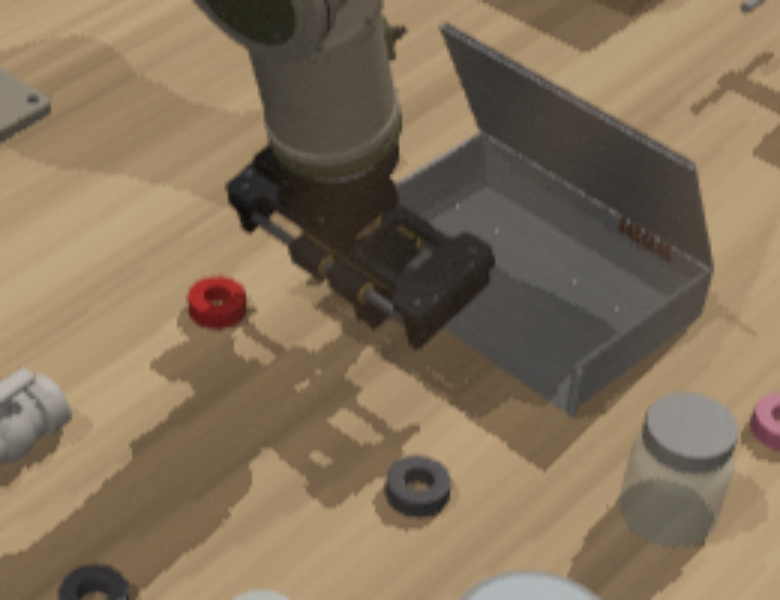

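View s1.png: the arm is pushing seal 1 into the mouth. Seal 2 is still at about (417,487) and the red ring has not moved. I'll finish this sweep and back out.

Request:
play_rows:
  motion:
    - [[0, 0, 0], [21, 0, 5.7], -1]
    - [[0, 0, 0], [18, 0, 4.8], -1]
    - [[0, 0, 0], [10, 0, 2.7], -1]
    - [[0, 0, 0], [4, 0, 1], -1]
    - [[0, 0, 0], [-30, 0, -8], -1]
    - [[0, 0, 0], [-40, 0, -12], -1]
    - [[0, 0, 0], [-30, 30, -30], -1]
    - [[0, 0, 0], [-42, 40, -20], -1]

```text
clock: 5.4
position: [0.5493, -0.0016, 0.038]
eef_rot: [0.721, 0.681, 0.095, -0.089]
wrist_force: [1.8, 0.3, 0.3]
width: 0.003
grip_force: 0.0
```

Request:
play_rows:
  motion:
    - [[0, 0, 0], [-35, 38, -10], -1]
    - [[0, 0, 0], [-30, 38, -9], -1]
    - [[2.3, 0, -8.5], [0, 0, 0], -1]
    - [[0, 0, 0], [0, 0, 0], -1]

```text
clock: 5.9
position: [0.6206, -0.0724, 0.0377]
eef_rot: [0.667, 0.733, 0.088, -0.097]
wrist_force: [-0.1, 0.5, 0.5]
width: 0.007
grip_force: 0.0
```

```bash
python3 -c "
from h import *
go((100,-180,40),(100,-180,6),(65,21,6))
im=ctrl.snapshot('side'); cv2.imwrite('pics/s2.png',im)
for n,i,s in(('side',im,[(283,263),(375,232)]),('scene',ctrl.snapshot('scene'),[(354,246),(246,284)])):
  for r in rings(n,i,s):
    if r: P=onz(n,r[0],.008)[:2]-o;print(n,P@bx,P@by)
"
```

```text
t 5.9 bin 101.3 -203.5 37.7 F [-0.1  0.5  0.5] w 0.01
axes [[-0.147, 0.988, -0.04], [0.954, 0.153, 0.257], [0.26, -0.001, -0.966]]
(100, -180, 40) [23.3  2.4  3.8]
(100, -180, 6) [-8.8  0.  32.8]
(65, 21, 6) [197.   -3.9  53. ]
side 0.09340458183939569 -0.13586959189927825
side 0.019411823269855785 -0.35318520615879584
scene 0.019860614102612962 -0.3510135285394359
```

Request:
play_rows:
  motion:
    - [[0, 0, 0], [4, 1, 20], -1]
    - [[0, 0, 0], [6, 1, 15], -1]
    - [[0, 0, 0], [12, 0, 3], -1]
    - [[0, 0, 0], [18, 0, 4.9], -1]
    - [[0, 0, 0], [22, 0, 5.9], -1]
    - [[0, 0, 0], [22, -1, 5.9], -1]
    - [[0, 0, 0], [22, -1, 5.9], -1]
    - [[0, 0, 0], [22, -1, 5.9], -1]

```text
clock: 7.0
position: [0.6057, 0.0696, 0.0072]
eef_rot: [0.667, 0.734, 0.088, -0.097]
wrist_force: [-0.6, 0.8, 0.3]
width: 0.006
grip_force: 0.2
```

```bash
python3 -c "
from h import *
go((65,21,6),(65,-60,8),(45,-100,45))"
```

```text
t 7.0 bin 78.0 -62.7 7.2 F [-0.6  0.8  0.3] w 0.01
axes [[-0.149, 0.988, -0.04], [0.954, 0.155, 0.256], [0.259, -0.0, -0.966]]
(65, 21, 6) [81.5  0.1 23.1]
(65, -60, 8) [-76.8 -12.5 -22.6]
(45, -100, 45) [-25.6 -25.9 -45.2]
```

Request:
play_rows:
  motion:
    - [[0, 0, 0], [22, 0, 6], -1]
    - [[0, 0, 0], [22, 0, 6], -1]
    - [[0, 0, 0], [20, 0, 5.6], -1]
    - [[0, 0, 0], [12, 0, 3.4], -1]
    - [[0, 0, 0], [6, 0, 1.7], -1]
    - [[0, 0, 0], [-38, -6, -11], -1]
    - [[0, 0, 0], [-40, -6, -12], -1]
    - [[-2.3, 0, 8.5], [0, 0, -40], -1]

```text
clock: 8.0
position: [0.5935, 0.0553, 0.0444]
eef_rot: [0.724, 0.677, 0.093, -0.091]
wrist_force: [0.2, 0.1, 0.3]
width: 0.003
grip_force: 0.0
```

```bash
python3 -c "
from h import *
go((19,-400,50),(19,-400,6),(8,21,6))
im=ctrl.snapshot('scene'); cv2.imwrite('pics/s3.png',cv2.resize(im[85:285,215:475],None,fx=3,fy=3))"
```

```text
t 8.0 bin 66.6 -77.7 44.4 F [0.2 0.1 0.3] w 0.0
axes [[0.008, 1.0, -0.003], [0.966, -0.007, 0.258], [0.258, -0.005, -0.966]]
(19, -400, 50) [-310.4  -45.3  -88.3]
(19, -400, 6) [-11.3   0.2  42.5]
(8, 21, 6) [406.7 -14.  108.5]
```

View pics/s3.png

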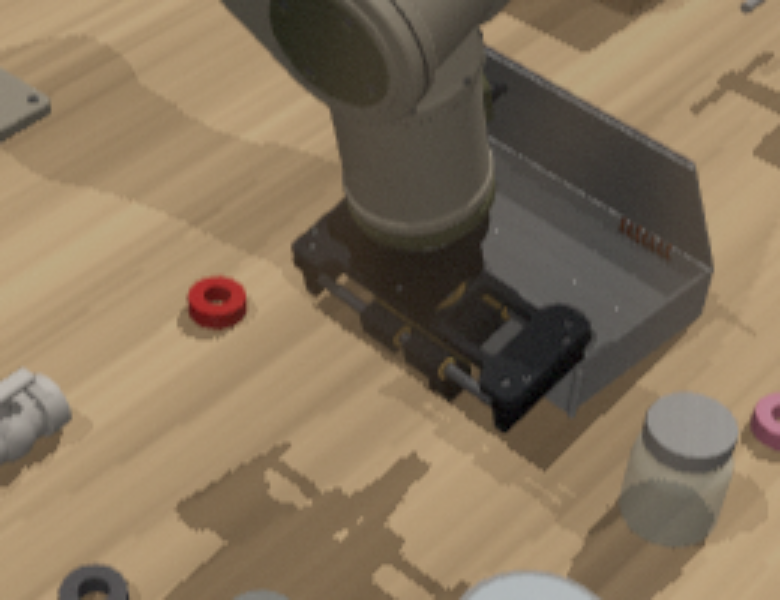

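View s3.png: seals 1 and 2 are off the open plywood, hidden behind the gripper. Seal 3 is untouched at (95,590). I'll fetch it next.

Request:
play_rows:
  motion:
    - [[0, 0, 0], [-46, -8, -17], -1]
    - [[0, 0, 0], [-50, -8, -14], -1]
    - [[0, 0, 0], [-50, -8, -13], -1]
    - [[0, 0, 0], [-50, -8, -13], -1]
    - [[0, 0, 0], [-50, -8, -13], -1]
    - [[0, 0, 0], [-48, -5, -13], -1]
    - [[0, 0, 0], [-16, 0, -5], -1]
    - [[0, 0, 0], [0, 0, 0], -1]

```text
clock: 9.05
position: [0.5311, -0.2597, 0.0516]
eef_rot: [0.722, 0.68, 0.095, -0.089]
wrist_force: [0.8, 0.8, 0.8]
width: 0.004
grip_force: 0.0
```

```bash
python3 -c "
from h import *
go((19,-398,6),(8,21,6))
im=ctrl.snapshot('side'); 
for r in rings('side',im,[(375,232)]):
    if r: P=onz('side',r[0],.008)[:2]-o;print(P@bx,P@by)
im=ctrl.snapshot('scene'); cv2.imwrite('pics/s4.png',cv2.resize(im[60:360,200:500],None,fx=2,fy=2))"
```

```text
t 9.05 bin 22.9 -395.8 51.6 F [0.8 0.8 0.8] w 0.0
axes [[0.001, 1.0, 0.0], [0.966, -0.001, 0.259], [0.259, 0.0, -0.966]]
(19, -398, 6) [-13.9  -3.9  43.5]
(8, 21, 6) [404.7 -11.3 108.4]
0.019527225897301673 -0.3529259946373384
```

View pics/s4.png

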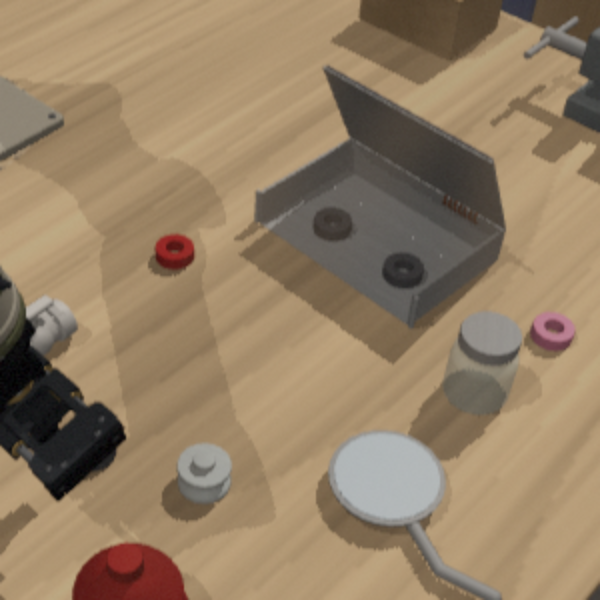

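View s4.png: seals 1 and 2 lie well inside the bin at (332,224) and (404,269), with a gap between them for seal 3.

Request:
play_rows:
  motion:
    - [[0, 0, 0], [-8, -3, 24], -1]
    - [[0, 0, 0], [-6, -1, 20], -1]
    - [[0, 0, 0], [6, 0, 1.6], -1]
    - [[0, 0, 0], [16, 0, 4.3], -1]
    - [[0, 0, 0], [22, 0, 5.9], -1]
    - [[0, 0, 0], [22, -1, 5.9], -1]
    - [[0, 0, 0], [22, -1, 5.9], -1]
    - [[0, 0, 0], [22, -1, 5.9], -1]

```text
clock: 10.15
position: [0.5306, -0.145, 0.0058]
eef_rot: [0.721, 0.681, 0.095, -0.089]
wrist_force: [0.5, -0.9, -1.2]
width: 0.006
grip_force: 0.1
```

Request:
play_rows:
  motion:
    - [[0, 0, 0], [22, -1, 5.9], -1]
    - [[0, 0, 0], [22, -1, 5.9], -1]
    - [[0, 0, 0], [22, -1, 5.9], -1]
    - [[0, 0, 0], [22, -1, 5.9], -1]
    - [[0, 0, 0], [22, -1, 5.9], -1]
    - [[0, 0, 0], [22, -1, 5.9], -1]
    - [[0, 0, 0], [22, 0, 5.9], -1]

```text
clock: 11.02
position: [0.5337, 0.0142, 0.0056]
eef_rot: [0.721, 0.68, 0.095, -0.09]
wrist_force: [-0.5, -1.1, -0.4]
width: 0.004
grip_force: 0.1
```

```bash
python3 -c "
from h import *
go((8,21,6),(8,-60,8))
im=ctrl.snapshot('side'); 
cv2.imwrite('pics/s5.png',cv2.resize(im[205:405,130:430],None,fx=2.5,fy=2.5))"
```

```text
t 11.025 bin 9.3 -122.3 5.6 F [-0.5 -1.1 -0.4] w 0.0
axes [[-0.001, 1.0, -0.0], [0.966, 0.001, 0.259], [0.259, -0.0, -0.966]]
(8, 21, 6) [138.5  -1.1  36.7]
(8, -60, 8) [-77.7  -0.1 -22.9]
```

View pics/s5.png

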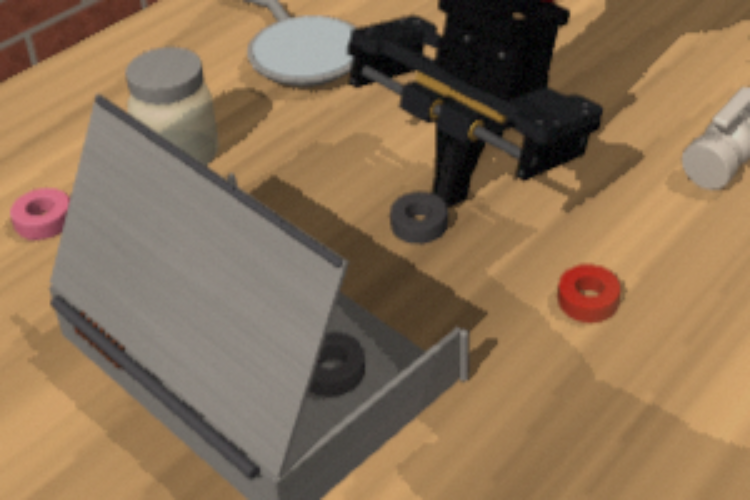

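View s5.png: seal 3 is at crop (419,217), ahead of the finger but perhaps off-centre. I'll check its offset.

```bash
python3 -c "
from h import *
where()
for z,uv in((.008,(297.4,291.6)),):
    P=onz('side',uv,z)[:2]-o;print(P@bx,P@by)"
```

```text
t 11.075 bin 8.9 -118.5 5.9 F [0.8 3.9 1.2] w 0.0
0.009604149723624804 -0.09145238859366642
```

Seal 3 is centred on the finger, so I continue.

Request:
play_rows:
  motion:
    - [[0, 0, 0], [20, 0, 5.3], -1]
    - [[0, 0, 0], [22, 0, 5.9], -1]
    - [[0, 0, 0], [22, 0, 5.9], -1]
    - [[0, 0, 0], [22, 0, 5.9], -1]
    - [[0, 0, 0], [22, 0, 5.9], -1]
    - [[0, 0, 0], [18, 0, 4.8], -1]
    - [[0, 0, 0], [7, 0, 1.9], -1]
    - [[0, 0, 0], [2, 0, 0.5], -1]

```text
clock: 12.08
position: [0.5418, 0.1523, 0.0056]
eef_rot: [0.721, 0.681, 0.095, -0.09]
wrist_force: [0.7, -0.5, 0.8]
width: 0.002
grip_force: 0.1
```

Request:
play_rows:
  motion:
    - [[0, 0, 0], [-35, 0, -10], -1]
    - [[0, 0, 0], [-55, 0, -16], -1]
    - [[0, 0, 0], [-50, 0, -30], -1]
    - [[0, 0, 0], [0, 0, -60], -1]
    - [[0, 0, 0], [0, 0, -60], -1]
    - [[0, -7.5, 0], [0, 0, -50], -1]
    - [[0, -7.5, 0], [0, 0, -30], -1]
    - [[0, 0, 0], [0, 0, 0], -1]

```text
clock: 13.08
position: [0.5318, -0.0433, 0.2204]
eef_rot: [0.726, 0.687, 0.001, 0.003]
wrist_force: [1.1, 0.2, -0.4]
width: 0.005
grip_force: 0.0
```

```bash
python3 -c "
from h import *
go((0,125,250),(0,125,190))
im=ctrl.snapshot('scene'); cv2.imwrite('pics/s6.png',cv2.resize(im[60:360,200:500],None,fx=2,fy=2))
p=ctrl.observe();w=ctrl.snapshot('wrist');cv2.imwrite('pics/w6.png',w)"
```

```text
t 13.075 bin 10.8 -179.8 220.4 F [ 1.1  0.2 -0.4] w 0.0
axes [[-0.004, 1.0, 0.005], [1.0, 0.004, -0.002], [-0.002, 0.005, -1.0]]
(0, 125, 250) [304.8  -9.3 -30.2]
(0, 125, 190) [ 0.1 -0.3 60. ]
```

View pics/w6.png

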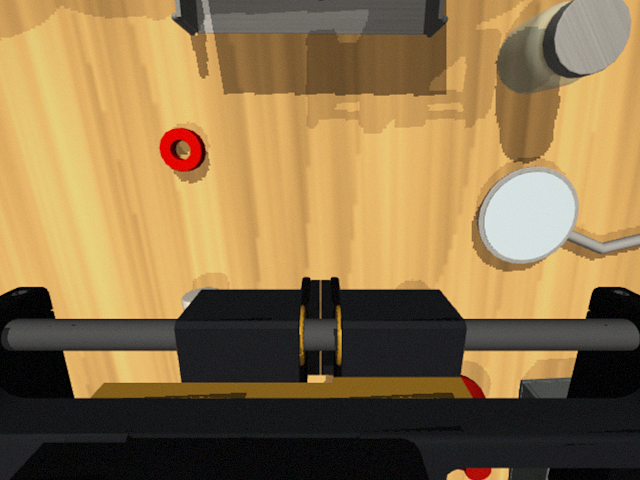

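View w6.png: the mouth edge runs along row 30 from column 190 to 440, with no seal outside it; the red ring at (182,149) and the mirror at (528,213) are where they were. I'll look inside on the way to the lid.

Request:
play_rows:
  motion:
    - [[0, 0, 0], [45, -2, -20], -1]
    - [[0, 0, 0], [45, -2, -20], -1]
    - [[0, 0, 0], [45, -2, -10], -1]
    - [[0, 0, 0], [45, -3, 0], -1]
    - [[0, 0, 0], [0, 0, 0], -1]
    - [[0, 0, 0], [0, 0, 0], -1]

```text
clock: 13.92
position: [0.5319, 0.1333, 0.266]
eef_rot: [0.728, 0.686, -0.001, -0.001]
wrist_force: [1.3, -1.3, 0.4]
width: 0.005
grip_force: 0.0
```

```bash
python3 -c "
from h import *
p,M=where()
w=ctrl.snapshot('wrist');m=ctrl.camera_model('wrist');T=np.array(m['tool_from_camera']);K=np.array(m['intrinsics'])
def pj(b):
    t=M.T@(np.array(b)-p)/1000; c=T[:3,:3].T@(t-T[:3,3]); u=K@c; return u[:2]/u[2]
for b in((-110,0,0),(110,0,0),(-46,53,8),(65,52,8),(8,50,8),(0,91,170)): print(b,pj(b).round())
# mouth line drawn for the check
cv2.line(w,*[tuple(int(v) for v in pj(b)) for b in((-110,0,0),(110,0,0))],(0,255,0),1)
cv2.imwrite('pics/w7.png',w)"
```

```text
t 13.925 bin 0.5 -3.5 266.0 F [ 1.3 -1.3  0.4] w 0.01
(-110, 0, 0) [233. 203.]
(110, 0, 0) [408. 203.]
(-46, 53, 8) [282. 160.]
(65, 52, 8) [375. 161.]
(8, 50, 8) [327. 163.]
(0, 91, 170) [320. 116.]
```

View pics/w7.png

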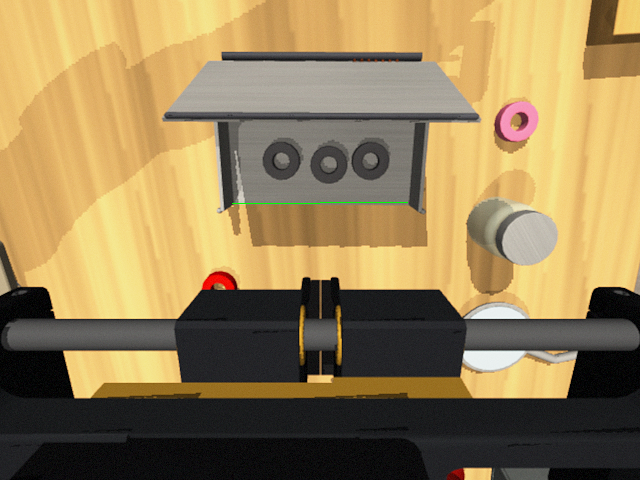

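View w7.png: all three seals lie inside, at (282,160), (329,164) and (371,160), beyond the green mouth line at row 203. The lid edge is at row 117 as predicted. Now the lid.

Request:
play_rows:
  motion:
    - [[0, 0, 0], [50, 0, 0], -1]
    - [[0, 0, 0], [50, 0, 0], -1]
    - [[0, 0, 0], [38, 0, 0], -1]
    - [[0, 0, 0], [0, 0, 45], -1]
    - [[0, 0, 0], [0, 0, 40], -1]
    - [[0, 0, 0], [0, 0, 0], -1]

```text
clock: 14.72
position: [0.5391, 0.27, 0.1793]
eef_rot: [0.728, 0.685, -0.003, -0.001]
wrist_force: [-0.6, 0.3, 0.3]
width: 0.006
grip_force: 0.0
```

```bash
python3 -c "
from h import *
go(*[(0,159.5-118*np.cos(f)+3*np.sin(f),47+118*np.sin(f)+3*np.cos(f)) for f in np.linspace(1.2,0,13)])" | cut -c1-110
```

```text
t 14.725 bin -0.4 133.4 179.3 F [-0.6  0.3  0.3] w 0.01
axes [[0.001, 1.0, -0.005], [1.0, -0.001, -0.003], [-0.003, -0.005, -1.0]]
(0, np.float64(119.5379022296542), np.float64(158.06768540756272)) [-13.8   0.5  21.3]
(0, np.float64(108.64927975196616), np.float64(153.52325685152613)) [-10.9   0.    4.6]
(0, np.float64(98.2687408619832), np.float64(147.91448312493623)) [-10.4   0.    5.6]
(0, np.float64(88.50000447294403), np.float64(141.29740524085503)) [-9.7  0.   6.7]
(0, np.float64(79.44067656973306), np.float64(133.73813885418517)) [-9.   0.   7.6]
(0, np.float64(71.18127496214342), np.float64(125.312213655901)) [-8.2  0.1  8.5]
(0, np.float64(63.80432486084307), np.float64(116.1038187053432)) [-7.3  0.1  9.2]
(0, np.float64(57.38353431274862), np.float64(106.20496124096707)) [-6.4  0.1  9.9]
(0, np.float64(51.9830577345855), np.float64(95.71454737442943)) [-5.4  0.1 10.5]
(0, np.float64(47.65685490316252), np.float64(84.73739385341489)) [-4.3  0.1 11. ]
(0, np.float64(44.44815180711868), np.float64(73.38318076734096)) [-3.2  0.1 11.4]
(0, np.float64(42.38900874713345), np.float64(61.765355660159805)) [-2.   0.1 11.6]
(0, np.float64(41.5), np.float64(50.0)) [-0.8  0.1 11.8]
```

Request:
play_rows:
  motion:
    - [[0, 0, 0], [-6, 0, 12], -1]
    - [[0, 0, 0], [-8, 0, 9], -1]
    - [[0, 0, 0], [-10.9, 0, 4.6], -1]
    - [[0, 0, 0], [-10.4, 0, 5.6], -1]
    - [[0, 0, 0], [-9.7, 0, 6.7], -1]
    - [[0, 0, 0], [-9, 0, 7.6], -1]
    - [[0, 0, 0], [-8.2, 0, 8.5], -1]

```text
clock: 15.6
position: [0.5364, 0.2101, 0.1281]
eef_rot: [0.727, 0.686, 0.0, 0.0]
wrist_force: [-0.0, 0.5, 2.0]
width: 0.002
grip_force: 0.9
```

Request:
play_rows:
  motion:
    - [[0, 0, 0], [-7.3, 0, 9.2], -1]
    - [[0, 0, 0], [-6.4, 0, 9.9], -1]
    - [[0, 0, 0], [-5.4, 0, 10.5], -1]
    - [[0, 0, 0], [-4.3, 0, 11], -1]
    - [[0, 0, 0], [-3.2, 0, 11.4], -1]
    - [[0, 0, 0], [-2, 0, 8], -1]
    - [[0, 0, 0], [0, 0, 0], -1]

```text
clock: 16.48
position: [0.5341, 0.1821, 0.0676]
eef_rot: [0.727, 0.686, -0.001, -0.0]
wrist_force: [-0.3, -1.1, 0.1]
width: 0.009
grip_force: 0.0
```

```bash
python3 -c "
from h import *
go((0,42,50))"
```

```text
t 16.475 bin -0.2 45.4 67.6 F [-0.3 -1.1  0.1] w 0.01
axes [[-0.001, 1.0, -0.001], [1.0, 0.001, -0.0], [-0.0, -0.001, -1.0]]
(0, 42, 50) [-3.4  0.2 17.6]
```

Request:
play_rows:
  motion:
    - [[0, 0, 0], [-2, 0, 6], -1]
    - [[0, 0, 0], [-1, 0, 6], -1]
    - [[0, 0, 0], [0, 0, 4], -1]
    - [[0, 0, 0], [0, 0, 2], -1]
    - [[0, 0, 0], [0, 0, 1], -1]
    - [[0, 0, 0], [0, 0, 0], -1]

```text
clock: 17.23
position: [0.5345, 0.1791, 0.0504]
eef_rot: [0.727, 0.686, -0.0, 0.0]
wrist_force: [-4.6, -1.8, 12.8]
width: 0.007
grip_force: 6.4
```

Request:
play_rows:
  motion:
    - [[0, 0, 0], [0, 0, 1], -1]
    - [[0, 0, 0], [0, 0, 0], -1]

```text
clock: 17.48
position: [0.5345, 0.1791, 0.0503]
eef_rot: [0.727, 0.686, -0.0, 0.001]
wrist_force: [-9.5, -4.6, 23.3]
width: 0.006
grip_force: 11.5
```

The tip stops at 50 mm with 23 N, so the lid is on its stop. I'll lift clear and check by numbers.

Request:
play_rows:
  motion:
    - [[0, 0, 0], [0, 0, -15], -1]
    - [[0, 0, 0], [0, 0, -45], -1]
    - [[0, 0, 0], [-30, 0, -50], -1]
    - [[0, 0, 0], [-50, 0, -30], -1]
    - [[0, 0, 0], [-60, 0, 0], -1]
    - [[0, 0, 0], [-60, 0, 0], -1]
    - [[0, 0, 0], [-60, 0, 0], -1]
    - [[0, 0, 0], [0, 0, 0], -1]

```text
clock: 18.48
position: [0.5186, -0.0859, 0.1884]
eef_rot: [0.73, 0.683, -0.001, 0.0]
wrist_force: [-0.3, 0.4, 0.7]
width: 0.007
grip_force: 0.0
```

```bash
python3 - <<'E'
from h import *
where()
a=cv2.imread('pics/side0.png');b=ctrl.snapshot('side');cv2.imwrite('pics/end.png',b)
# lid free edge along x=0 and +-60: strongest brightness steps along bin y on the shut-lid plane, side view
g=cv2.cvtColor(b,cv2.COLOR_BGR2HSV).astype(np.float32)
for x in(-60,0,60):
    ys=np.arange(-10,60,1.); uv=np.array([proj('side',np.array([*(o+bx*x/1000+by*y/1000),.05])) for y in ys],np.float32)
    v=cv2.remap(g[...,1],uv[:,:1],uv[:,1:],cv2.INTER_LINEAR).ravel()
    print(x,v[::5].round().astype(int).tolist())
# bystanders: change against the first picture
for n,(u,v) in dict(pink=(147,291),red=(366,322),jar=(198,245),mirror=(253,226),pulley=(327,224),valve=(422,262),pedal=(461,227),wrench=(420,195),lamp=(345,182)).items():
    A=cv2.cvtColor(a,cv2.COLOR_BGR2GRAY)[v-14:v+14,u-18:u+18];B=cv2.cvtColor(b,cv2.COLOR_BGR2GRAY)[v-22:v+22,u-26:u+26]
    r=cv2.matchTemplate(B,A,cv2.TM_CCOEFF_NORMED);_,m,_,l=cv2.minMaxLoc(r);print(n,round(m,2),l[0]-8,l[1]-8)
E
```

```text
t 18.475 bin 0.2 -223.1 188.4 F [-0.3  0.4  0.7] w 0.01
-60 [124, 124, 123, 125, 118, 8, 23, 23, 22, 20, 23, 24, 24, 22]
0 [123, 123, 123, 119, 112, 9, 24, 24, 21, 25, 23, 24, 22, 23]
60 [123, 124, 123, 125, 106, 7, 22, 24, 23, 23, 22, 25, 25, 21]
pink 0.83 0 0
red 1.0 0 0
jar 0.83 0 0
mirror 1.0 0 0
pulley 1.0 0 0
valve 0.93 0 0
pedal 0.96 0 0
wrench 0.44 -7 -2
lamp 0.6 0 0
```

```bash
python3 -c "
from rig import ctrl
print(ctrl.job_done())"
```

```text
the job is handed in; nothing more can be done
None
```

I handed the job in at about 18.5 s: all three grey seals were swept wholly inside the bin and the lid pushed down to its stop. The other things I could check have not moved; the arm hid the spanner and lamp base in the last picture, but it was never near them.

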